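# Hold the bottle pusher back for reloading

### The job

One lane of the grey spring-pusher rack is down to its last empty bottle: lift that bottle out and, without dropping it, stand it upright in the free pocket of the small bottle block and let go of it. Then pull that lane's spring pusher back until the front face of its paddle is level with the white fill line, and finish still holding it there with the gripper, so that I can drop a fresh row into the lane. Leave all the other bottles, the other two pushers and the things on the sill where they are.

Things in the scene. Friction and masses are not known exactly. Their poses are not given: they have to be found in the camera images.
- bottle: the one to move: empty clear-glass polish bottle, white cap, the only one in its lane, pressed against the lip by the pusher. Body 36 mm diameter, 44 mm high, foot chamfered; straight cap 19 mm diameter, 52 to 92 mm above its foot; 40 to 90 g. Origin: centre of underside, z up. Grip the cap across the lane, fingers open about 45 mm: tab 38 mm behind its axis, caps of next lanes 64 mm to each side
- pusher: pale grey spring pusher of that lane. Origin: bottom centre of the FRONT FACE of its paddle (the face that presses on bottles, 36 mm wide, 51 mm high). +x along the lane to the lip, z up. Pull along -x, to the robot's side. A spring (4 N at the lip, 5.5 N at the back) returns it; with the bottle out it runs forward to the lip by itself. Hard stop 170 mm from there, about 20 mm past the fill line
- pusher_tab (a point): grip point on that pusher: middle of its upright pull tab, 10 mm thick along the lane, 30 mm wide across it, centre plane 25 mm behind the paddle's front face. The tab ends 15 mm above this point; a flat ledge lies 19 mm below it in front of the tab (that is 60 mm above the sill). The point is 79 mm above the sill
- fill_line (a point): middle of that lane's fill line, a white line 3 mm wide across wall tops and floor, 150 mm behind the inside of the lip; point 34 mm above the sill. x along the lane to the lip. Pusher at the line: the paddle's front face (pusher origin) at x = 0 here. Lane: grey tray 236 mm long, 40 mm wide inside, 60 over its flanges; floor 8, walls 34, lip 28 mm above the sill
- free_pocket (a point): floor centre of the free middle pocket in the grey three-pocket block: 42 mm square, floor 4 mm and walls 30 mm above the sill. Block 142 mm long along this frame's x, 50 mm along y, z up. Bottles stand in the pockets on either side, 46 mm away along x: there close the fingers along y
- block: that grey three-pocket block, fixed to the sill, origin centre of its underside, x along the row of pockets
- rack_base: grey base plate (240 x 196 x 4 mm) under the three lanes side by side at 64 mm pitch, fixed; origin centre of its underside, x along the lanes towards the lips. Which of the three places has the one-bottle lane changes
- pusher_b_tab (a point): the same point on the pusher of the lane with three bottles; leave alone
- pusher_c_tab (a point): the same point on the pusher of the lane with two bottles; leave alone
- finger_rest: bystander: rose hard silicone finger rest, 70 x 130 x 28 mm, origin centre of underside
- buffer: bystander: nail buffer block 95 x 26 x 26 mm lying along its x, origin centre of underside
- clip_stand: bystander: stainless spring-clip stand gripping a nail tip, round foot 60 mm diameter, 121 mm tall, origin centre of underside
- dappen_dish: bystander: small glass dish 48 mm diameter, 26 mm tall, origin centre of underside
- cuticle_pusher: bystander: steel cuticle pusher 130 mm long, 8 mm thick, lying along its x, origin centre underneath
- bottle_b0: bystander: same kind of bottle as bottle (36 mm glass body, 92 mm tall, origin centre of underside); in the three-bottle lane, 0 nearest the lip
- bottle_b1: bystander: same kind of bottle as bottle (36 mm glass body, 92 mm tall, origin centre of underside); in the three-bottle lane, 0 nearest the lip
- bottle_b2: bystander: same kind of bottle as bottle (36 mm glass body, 92 mm tall, origin centre of underside); in the three-bottle lane, 0 nearest the lip
- bottle_c0: bystander: same kind of bottle as bottle (36 mm glass body, 92 mm tall, origin centre of underside); in the two-bottle lane, 0 nearest the lip
- bottle_c1: bystander: same kind of bottle as bottle (36 mm glass body, 92 mm tall, origin centre of underside); in the two-bottle lane, 0 nearest the lip
- bottle_d0: bystander: same kind of bottle as bottle (36 mm glass body, 92 mm tall, origin centre of underside); in an outer pocket of the block
- bottle_d1: bystander: same kind of bottle as bottle (36 mm glass body, 92 mm tall, origin centre of underside); in an outer pocket of the block
Mind the look-alikes: they are no part of the job. Leave any blue or turquoise look-alike of the bottle alone.

How it is judged (in metres and radians):
On the way:
1. the last bottle of the lane stands upright in the free pocket, let go (horizontal distance between bottle and free_pocket below 0.006 m and z of bottle in the frame of free_pocket below 0.004 m and angle between bottle's own z axis and vertical below 0.1 rad and contact force between bottle and the fingers below 0.05 N), for 0.3 s.
At the end, for the whole second after the job is handed in: The bottle stands in the free pocket, within 6 mm of its centre, on its floor (within 4 mm), upright within 0.1 rad and not touched by the fingers; the pusher's paddle face is within 5 mm of the fill line, still, and held there by the fingers (over 2 N), with no bottle touching the pusher (all of step 1 and x of pusher in the frame of fill_line between -0.005 and 0.005 m and contact force between pusher and the fingers above 2 N and linear speed of pusher below 0.01 m/s and contact force between pusher and bottle below 0.05 N and contact force between pusher and bottle_b0 below 0.05 N and contact force between pusher and bottle_b1 below 0.05 N and contact force between pusher and bottle_b2 below 0.05 N and contact force between pusher and bottle_c0 below 0.05 N and contact force between pusher and bottle_c1 below 0.05 N and contact force between pusher and bottle_d0 below 0.05 N and contact force between pusher and bottle_d1 below 0.05 N); the arm keeps its last pose, push and grip.
It fails at once if the glass bottle is dropped (falls out of the fingers faster than 0.6 m/s) (contact force between bottle and the fingers below 0.05 N and linear speed of bottle above 0.6 m/s).
It fails at once if another bottle is moved more than 15 mm or tipped (distance of any of bottle_b0, bottle_b1, bottle_b2, bottle_c0, bottle_c1, bottle_d0, bottle_d1 from where it was at the start of the episode above 0.015 m or angle between any of bottle_b0, bottle_b1, bottle_b2, bottle_c0, bottle_c1, bottle_d0, bottle_d1's own z axis and vertical above 0.3 rad).
It fails at once if another lane's pusher is moved more than 15 mm (distance of any of pusher_b_tab, pusher_c_tab from where it was at the start of the episode above 0.015 m).
It fails at once if a thing on the sill is moved more than 20 mm or the clip stand tipped (distance of any of finger_rest, buffer, clip_stand, dappen_dish, cuticle_pusher from where it was at the start of the episode above 0.02 m or angle between clip_stand's own z axis and vertical above 0.3 rad).
It also fails if it takes over 58 s, if anything falls off the work surface, if the arm or the gripper's body presses on something with over 40 N, if the wrist force passes 120 N, or if a joint passes its speed limit or range.

### The arm

A 7-joint arm with a two-finger parallel gripper is mounted at the origin on the work surface. World frame = base frame: x ahead of the robot, y to its left, z up, the work surface at z = 0. Lengths are in mm, angles in rad, forces in N, time in s.
With the tool pointing down it reaches from about 425 to 950 mm from the base axis. Payload 4.7 kg.
Tool frame: the origin (TCP) lies at the very end of the fingers, on their centre line; the grasp point (between the pads) lies 19 mm behind it; z points along the fingers, y is the line along which they close (so a half turn about z gives the same grasp; the last joint's range is limited). The gripper opens to 87 mm and grips with 3 to 60 N. Pads are 19 mm wide; open, the fingers measure 117 mm over their backs; the gripper's body (75 mm by 190 mm) begins 51 mm behind the grasp point.
Start: joints at [1.161, 0.469, -0.049, 1.532, 0.024, 1.141, -0.082], TCP at [250.92, -626.649, 222.573] pointing down, gripper open.
Joint ranges: [-2.59, 2.59], [-0.33, 1.99], [-1.39, 1.29], [0.1, 2.45], [-1.04, 4.18], [0.21, 1.99], [-2.66, 2.66]. Speed limits (rad/s): [2.57, 2.57, 3.14, 3.14, 3.14, 3.14, 3.14].

### API

Orientations are given as a rotation vector (axis times angle).
In Python, from workcell import monitor, eyes, bot gives the robot as it stands.
- The arm moves only by the tool step_arm, never from a script. Its argument "targets" is a list of rows, each an object with "travel": the shift along the tool's x, y, z in units of 30 cm (1.0 is 30 cm), a list of three; "turn": the turn about the tool's z in units of 6 degrees (1.0 is 6 degrees); "hand": the opening, from 0 (shut) to 1 (fully open). A call has 1 to 20 rows; each row shifts and turns the commanded pose from where the row before left it, along the tool's axes as they then stand; what a row does not reach is not made up. A row lasts 1/8 s, in which the tool goes at most 62.5 mm and 10.7 degrees, less where a joint would pass 70% of its speed; a pose out of reach is approached as far as the arm can. A call with a number of a shift or a turn outside -1 to 1 is refused whole. A call with a gripper value outside its range is refused whole. The fingers move at their own pace and stop on an object; "squeeze" is the grip in N (left out, the last holds). Time passes only in rows, so rows that do not move let the fingers close. It gives the time, the measured TCP pose, the force, the opening and the grip force at its end, in the units of the state.
- monitor.read_state(): the state, without advancing time (a new reading comes with each control period).
- eyes.camera(name): name is "scene" or "side" or "wrist"; returns a dict with "frame" (384x512x3 uint8, red, green, blue), "range_z" (384x512 float32, mm along the optical axis (not along the pixel's ray), 0 where there is no reading), "fx", "fy", "cx", "cy" (pixels), "cam_to_world" (4x4, takes a point from camera to world coordinates). Camera axes: x right, y down, z forward; pixel columns grow to the right and rows downward; lengths in mm; the calibration is good to about 2 mm. A picture is of the moment at which its call begins.
- bot.finish_job(): hands the job in; it is judged then, once.
The state is a dict: "clock": time; "q": joint angles; "joint_vel": joint speeds; "joint_efforts": joint torques, N m; "tcp_pos": TCP position; "orientation": TCP orientation; "wrist_force": force on the tool from outside, world axes, zero at the start; "ft_torque": the same for the moment, N m; "width": finger opening in mm; "gripper_force": force on a finger pad.
Only numpy, scipy, OpenCV 4.12 (cv2) and the standard library are available. Lean on these libraries where they do the work, as an engineer would, in place of code of your own. Each camera call takes 0.05 s, during which the arm holds its last target. There are 200 camera calls.

## Working session

There is one attempt and no reset: what is moved stays moved. The work goes in short steps, Python scripts to look and compute and a tool call to move; the robot and the scene stay as the last step left them, time stands still between calls to the robot, and variables do not carry over. Pictures are saved under pics/ and viewed, at most 13 in all, crops included, and the job is handed in when it is done.

Besides the shell and the picture viewer there is one more tool, called after "Call:" as name([rows], argument=value, ...), one row to a line, values as JSON. step_arm: Moves the arm, as the interface text tells. Shifts and turns lie within -1 to 1; 1 stands for 30 cm of shift or 6 degrees of turn. Its arguments: {"type":"object","properties":{"targets":{"type":"array","items":{"type":"object","properties":{"travel":{"type":"array","items":{"type":"number","minimum":-1,"maximum":1}},"turn":{"type":"number","minimum":-1,"maximum":1},"hand":{"type":"number"}}}},"squeeze":{"type":"number"}},"required":["targets"]}

```bash
mkdir -p pics; cat > h.py <<'E'
import numpy as np, cv2
from workcell import monitor, eyes, bot
def grab(n,tag):
    c=eyes.camera(n); cv2.imwrite(f'pics/{tag}.png',c['frame'][:,:,::-1]); np.savez(f'{tag}.npz',**c); return c
def pts(c):
    z=c['range_z']; v,u=np.mgrid[:z.shape[0],:z.shape[1]]
    p=np.stack([(u-c['cx'])/c['fx']*z,(v-c['cy'])/c['fy']*z,z],-1)
    T=np.array(c['cam_to_world']); return p@T[:3,:3].T+T[:3,3]
def ray(c,u,v,h):
    T=np.array(c['cam_to_world']); d=T[:3,:3]@[(u-c['cx'])/c['fx'],(v-c['cy'])/c['fy'],1]; o=T[:3,3]
    return o+d*(h-o[2])/d[2]
E
python3 - <<'E'
from h import *
a=grab('scene','scene1');b=grab('side','side1')
for c in(a,b):print(np.round(c['cam_to_world'],3).tolist(),c['fx'],c['cx'],c['cy'])
s=monitor.read_state();print(s['clock'],s['tcp_pos'],s['orientation'],s['width'])
E
```

```text
[[0.203, 0.694, -0.69, 1513.458], [0.979, -0.149, 0.138, -153.986], [-0.007, -0.704, -0.71, 1004.241], [0.0, 0.0, 0.0, 1.0]] 475.89850723838543 258.6132303450003 202.8513080724741
[[-0.674, -0.565, 0.475, 46.48], [-0.738, 0.507, -0.445, 548.895], [0.011, -0.651, -0.759, 910.38], [0.0, 0.0, 0.0, 1.0]] 485.2489414322753 252.18282352475694 196.43734115241188
0.1 [ 250.65442296 -626.14546204  221.61394293] [-3.08310661e+00 -5.94310231e-01  6.75252977e-04] 86.62039406419706
```

View pics/scene1.png

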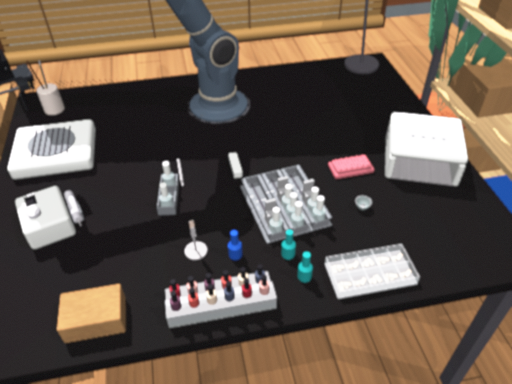

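View pics/side1.png

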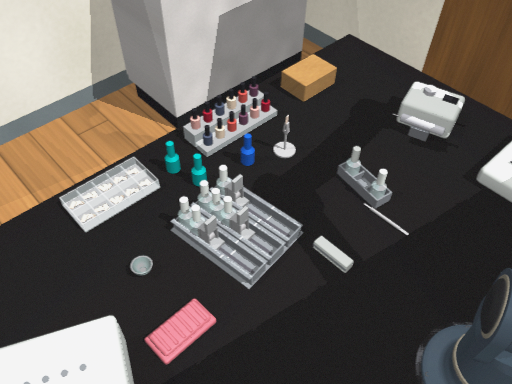

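The scene view shows the rack around (285,200), with the one-bottle lane on its left side (cap about 277,212). The block is at (168,190), and the blue and turquoise look-alikes are near the lips. I'll measure next, using enlarged views.

```bash
python3 - <<'E'
from h import *
a=dict(np.load('scene1.npz'));b=dict(np.load('side1.npz'))
A=cv2.resize(a['frame'][150:250,145:345,::-1],None,fx=4,fy=4,interpolation=2)
B=cv2.resize(b['frame'][140:290,165:325,::-1],None,fx=4,fy=4,interpolation=2)
cv2.imwrite('pics/ca.png',A);cv2.imwrite('pics/cb.png',B)
# white caps: top points
for n,c in(('scene',a),('side',b)):
    P=pts(c); f=c['frame'].astype(int)
    m=((P[...,2]>80)&(P[...,2]<100)&(P[...,0]>300)&(P[...,0]<950)&(abs(P[...,1])<500)&(f.min(2)>150)&(f.max(2)-f.min(2)<40)).astype('uint8')
    k,l,st,ce=cv2.connectedComponentsWithStats(m)
    for i in range(1,k):
        if st[i,4]>5:print(n,ce[i].round(),st[i,4],np.median(P[l==i],0).round(1))
    m=((P[...,2]>24)&(P[...,2]<38)&(P[...,0]>300)&(P[...,0]<950)&(f.max(2)-f.min(2)<40)).astype('uint8')
    k,l,st,ce=cv2.connectedComponentsWithStats(m)
    for i in range(1,k):
        if st[i,4]>60:
            print(n,'wall',ce[i].round(),st[i,4],cv2.minAreaRect(P[l==i][:,:2].astype('float32')))
E
```

```text
scene [395. 152.] 85 [514.2 469.2  90.1]
scene [166. 165.] 47 [ 416.5 -211.5   95.2]
scene [283. 178.] 37 [545.9 110.7  94. ]
scene [308. 181.] 40 [574.4 176.3  94. ]
scene [163. 186.] 50 [ 507.5 -225.2   92.3]
scene [287. 185.] 7 [580.4 114.8  99.1]
scene [288. 190.] 37 [593.3 113.6  89.9]
scene [314. 193.] 36 [621.  180.5  89.6]
scene [293. 198.] 43 [629.1 118.1  92.1]
scene [270. 201.] 45 [626.1  55.   93.7]
scene [319. 202.] 35 [656.8 184.2  88.1]
scene [298. 208.] 37 [665.4 123.1  93.1]
scene [276. 213.] 42 [673.2  62.1  93. ]
scene [192. 229.] 10 [ 684.4 -160.4   95. ]
scene wall [235. 162.] 160 ((367.58551025390625, -0.6128149032592773), (98.51744079589844, 25.775705337524414), 1.3337866067886353)
scene wall [283. 202.] 1339 ((561.8433837890625, 112.76692199707031), (243.22116088867188, 191.0071258544922), 7.638554096221924)
scene wall [169. 195.] 236 ((457.402587890625, -218.47113037109375), (51.38070297241211, 147.95095825195312), 81.078125)
scene wall [ 52. 235.] 168 ((569.5748901367188, -538.095703125), (13.460797309875488, 118.31328582763672), 17.48851203918457)
scene wal
[... 1126 characters left out ...]
56.381591796875, 27.00641441345215), 32.91398620605469)
side wall [108. 191.] 449 ((848.5142211914062, 270.5013427734375), (115.38011932373047, 211.2242889404297), 0.1659635752439499)
side wall [364. 183.] 295 ((455.94744873046875, -215.39248657226562), (53.133663177490234, 143.7501220703125), 82.32715606689453)
side wall [244. 233.] 2486 ((560.5406494140625, 112.73788452148438), (237.2334442138672, 191.3830108642578), 7.5409746170043945)
side wall [207. 212.] 139 ((630.4857177734375, 147.5878448486328), (60.16557312011719, 34.894630432128906), 10.840424537658691)
side wall [340. 255.] 126 ((349.6629943847656, 2.1332035064697266), (62.407989501953125, 24.246782302856445), 0.8243726491928101)
```

View pics/ca.png

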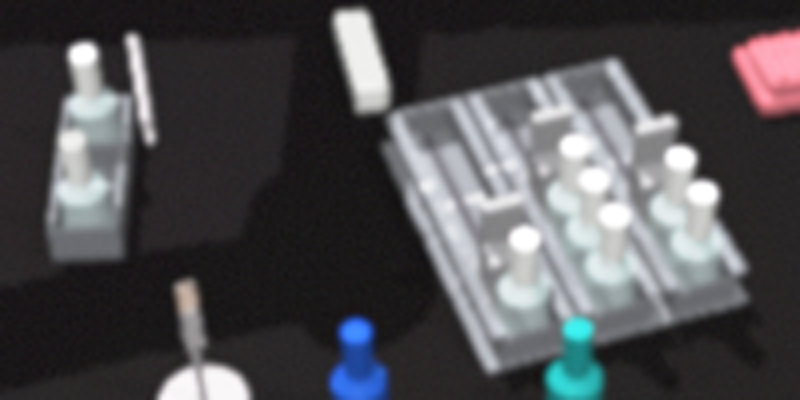

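View pics/cb.png

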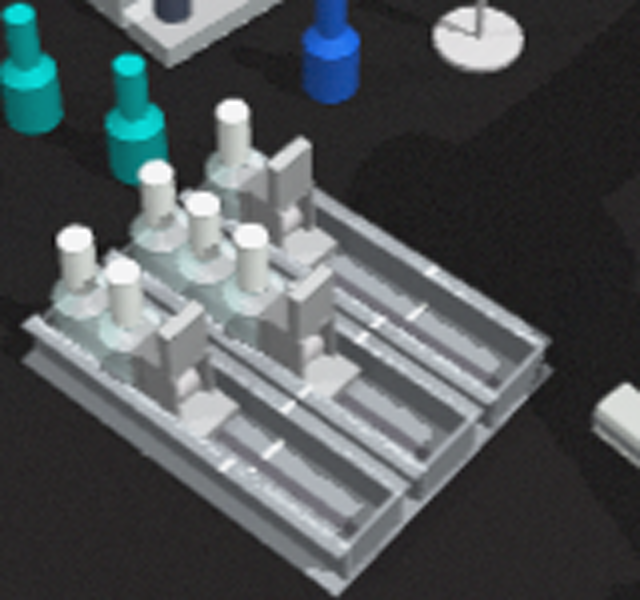

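The yellow-free result: lane yaw is about 7.6°, the bottle axis is near (667,63), the block is near (457,-217) at yaw about -8.3°, and the fill-line point is about (537,45). In the side crop, the one-bottle lane is the rightmost one, with its cap at (233,110). I'll work out the transit to a hover.

```bash
cat >> h.py <<'E'
from scipy.spatial.transform import Rotation as R
def plan(xyz,yaw):
    s=monitor.read_state(); M=R.from_rotvec(s['orientation']).as_matrix()
    y0=np.degrees(np.arctan2(M[1,0],M[0,0])); print('clk',s['clock'],'tcp',s['tcp_pos'].round(1),'yaw',y0.round(2),'tilt',np.degrees(np.arccos(-M[2,2])).round(2),'w',s['width'])
    a=np.radians(yaw); N=np.array([[np.cos(a),np.sin(a),0],[np.sin(a),-np.cos(a),0],[0,0,-1]])
    print('turn units',(y0-yaw)/6,'travel units after turn',(N.T@(np.array(xyz)-s['tcp_pos'])/300).round(4))
E
python3 -c "
from h import *
plan([660,62,200],7.6)"
```

```text
clk 0.1 tcp [ 250.7 -626.1  221.6] yaw 21.82 tilt 0.1 w 86.62039406419706
turn units 2.3702361374020198 travel units after turn [ 1.6559 -2.0932  0.072 ]
```

Call:
step_arm([
  {"travel": [0, 0, 0], "turn": 0.79, "hand": 1},
  {"travel": [0, 0, 0], "turn": 0.79, "hand": 1},
  {"travel": [0, 0, 0], "turn": 0.79, "hand": 1},
  {"travel": [0.1035, -0.1308, 0], "turn": 0, "hand": 1},
  {"travel": [0.1035, -0.1308, 0], "turn": 0, "hand": 1},
  {"travel": [0.1035, -0.1308, 0], "turn": 0, "hand": 1},
  {"travel": [0.1035, -0.1308, 0], "turn": 0, "hand": 1},
  {"travel": [0.1035, -0.1308, 0], "turn": 0, "hand": 1},
  {"travel": [0.1035, -0.1308, 0], "turn": 0, "hand": 1},
  {"travel": [0.1035, -0.1308, 0], "turn": 0, "hand": 1},
  {"travel": [0.1035, -0.1308, 0], "turn": 0, "hand": 1},
  {"travel": [0.1035, -0.1308, 0], "turn": 0, "hand": 1},
  {"travel": [0.1035, -0.1308, 0], "turn": 0, "hand": 1},
  {"travel": [0.1035, -0.1308, 0], "turn": 0, "hand": 1},
  {"travel": [0.1035, -0.1308, 0], "turn": 0, "hand": 1},
  {"travel": [0.1035, -0.1308, 0], "turn": 0, "hand": 1},
  {"travel": [0.1035, -0.1308, 0], "turn": 0, "hand": 1},
  {"travel": [0.1035, -0.1308, 0.036], "turn": 0, "hand": 1},
  {"travel": [0.1035, -0.1308, 0.036], "turn": 0, "hand": 1},
])

```text
clock: 2.48
tcp_pos: [660.9, 62.5, 200.3]
orientation: [3.134, 0.208, -0.001]
wrist_force: [-0.1, -0.2, 0.1]
width: 87.1
gripper_force: 0.0
```

```bash
python3 - <<'E'
from h import *
plan([667.5,62.8,200],7.6)
c=grab('wrist','w1');print(np.round(c['cam_to_world'],3).tolist(),c['fx'],c['cx'],c['cy'])
P=pts(c); f=c['frame'].astype(int)
m=((P[...,2]>90)&(P[...,2]<108)&(f.min(2)>140)).astype('uint8')
k,l,st,ce=cv2.connectedComponentsWithStats(m)
for i in range(1,k):
    if st[i,4]>30:print(ce[i].round(),st[i,:4],st[i,4],np.median(P[l==i],0).round(1),ray(c,*ce[i],100).round(1))
E
```

```text
clk 2.475 tcp [660.9  62.5 200.3] yaw 7.58 tilt 0.03 w 87.07208632766866
turn units -0.003107816269596775 travel units after turn [0.022 0.002 0.001]
[[0.132, -0.958, -0.254, 730.62], [-0.991, -0.127, -0.035, 71.432], [0.001, 0.256, -0.967, 360.907], [0.0, 0.0, 0.0, 1.0]] 287.3271780387243 257.3715264763671 190.03427760292803
[125. 183.] [114 173  23  21] 362 [652.1 186.5  98.2] [652.8 185.7 100. ]
[192. 183.] [182 173  21  21] 335 [660.5 124.1  98.3] [660.9 123.7 100. ]
[259. 183.] [249 173  20  21] 320 [668.5  61.5  98.4] [669.   61.7 100. ]
[492. 197.] [483 192  24  11] 137 [ 683.8 -160.3   97.1] [ 684.3 -158.6  100. ]
[129. 218.] [118 209  23  20] 336 [616.8 182.   98.2] [617.9 181.  100. ]
[194. 218.] [185 209  20  20] 308 [625.5 119.3  98.2] [626.1 118.9 100. ]
[259. 224.] [244 219  30  10] 279 [626.   56.   92.2] [628.9  56.4 100. ]
[197. 286.] [185 282  26  10] 200 [547.2 111.1  92.2] [552.2 110.1 100. ]
```

View pics/w1.png

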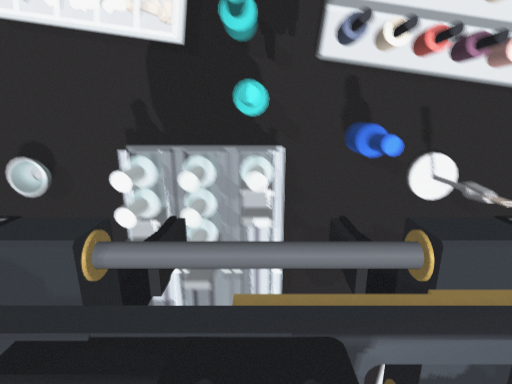

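The wrist view shows the bottle's cap at pixel (259,183), i.e. (668.5,62). That matches the lane axis and the known height. I'll descend and grip.

Call:
step_arm([
  {"travel": [0.0227, 0.004, 0], "turn": 0, "hand": 0.52},
  {"travel": [0, 0, 0.03], "turn": 0, "hand": 0.52},
  {"travel": [0, 0, 0.06], "turn": 0, "hand": 0.52},
  {"travel": [0, 0, 0.06], "turn": 0, "hand": 0.52},
  {"travel": [0, 0, 0.06], "turn": 0, "hand": 0.52},
  {"travel": [0, 0, 0.06], "turn": 0, "hand": 0.52},
  {"travel": [0, 0, 0.06], "turn": 0, "hand": 0.52},
  {"travel": [0, 0, 0.06], "turn": 0, "hand": 0.52},
  {"travel": [0, 0, 0.04], "turn": 0, "hand": 0.52},
  {"travel": [0, 0, 0.028], "turn": 0, "hand": 0.52},
  {"travel": [0, 0, 0], "turn": 0, "hand": 0.52},
  {"travel": [0, 0, 0], "turn": 0, "hand": 0.1},
  {"travel": [0, 0, 0], "turn": 0, "hand": 0.1},
  {"travel": [0, 0, 0], "turn": 0, "hand": 0.1},
  {"travel": [0, 0, 0], "turn": 0, "hand": 0.1},
  {"travel": [0, 0, 0], "turn": 0, "hand": 0.1},
], squeeze=15)

```text
clock: 4.53
tcp_pos: [667.5, 61.5, 64.0]
orientation: [-3.134, -0.209, -0.001]
wrist_force: [-0.4, 0.0, 2.5]
width: 18.3
gripper_force: 15.0
```

Call:
step_arm([
  {"travel": [0, 0, -0.02], "turn": 0, "hand": 0.1},
  {"travel": [0, 0, -0.04], "turn": 0, "hand": 0.1},
  {"travel": [0, 0, -0.05], "turn": 0, "hand": 0.1},
  {"travel": [0, 0, -0.05], "turn": 0, "hand": 0.1},
  {"travel": [0, 0, -0.05], "turn": 0, "hand": 0.1},
  {"travel": [0, 0, -0.05], "turn": 0, "hand": 0.1},
  {"travel": [0, 0, -0.05], "turn": 0, "hand": 0.1},
  {"travel": [0, 0, -0.05], "turn": 0, "hand": 0.1},
  {"travel": [0, 0, -0.04], "turn": 0, "hand": 0.1},
  {"travel": [0, 0, -0.02], "turn": 0, "hand": 0.1},
  {"travel": [0, 0, 0], "turn": 0, "hand": 0.1},
])

```text
clock: 5.9
tcp_pos: [667.4, 61.1, 189.9]
orientation: [3.135, 0.208, 0.001]
wrist_force: [-0.6, -0.5, -1.5]
width: 18.5
gripper_force: 15.0
```

```bash
python3 - <<'E'
from h import *
plan([457,-217,190],-8.3)
c=grab('side','side2');f=c['frame'][100:290,165:325,::-1]
w=grab('wrist','w2')['frame'][:,:,::-1]
g=grab('scene','scene2')['frame'][90:250,180:345,::-1]
cv2.imwrite('pics/m.png',np.hstack([cv2.resize(f,(400,475)),cv2.resize(g,(400,475))]))
E
```

```text
clk 5.9 tcp [667.4  61.1 189.9] yaw 7.6 tilt 0.03 w 18.548229616240267
turn units 2.6493373926215598 travel units after turn [-5.6010e-01  1.0185e+00 -4.0000e-04]
```

View pics/m.png

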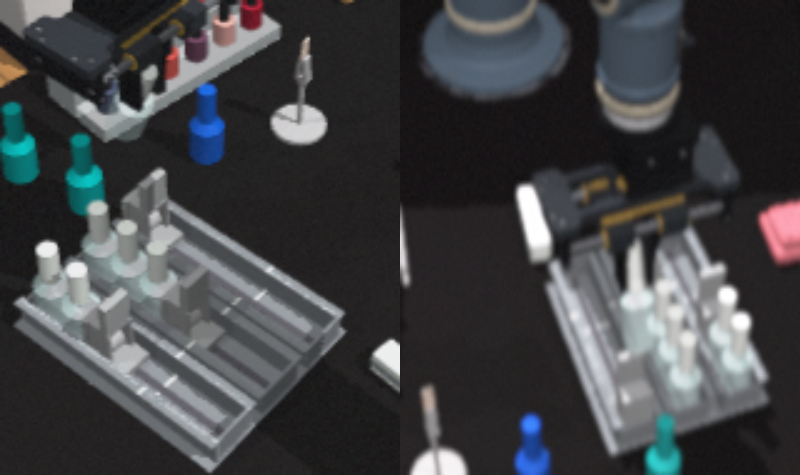

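The bottle is held (left panel near 140,110; right panel near 635,290), and its pusher has run to the lip. I'll stop 80 mm short of the block to look down at it.

Call:
step_arm([
  {"travel": [0, 0, -0.05], "turn": 0.662, "hand": 0.1},
  {"travel": [0, 0, -0.05], "turn": 0.662, "hand": 0.1},
  {"travel": [0, 0, 0], "turn": 0.662, "hand": 0.1},
  {"travel": [0, 0, 0], "turn": 0.662, "hand": 0.1},
  {"travel": [-0.04, 0.05, 0], "turn": 0, "hand": 0.1},
  {"travel": [-0.08, 0.1, 0], "turn": 0, "hand": 0.1},
  {"travel": [-0.11, 0.13, 0], "turn": 0, "hand": 0.1},
  {"travel": [-0.11, 0.13, 0], "turn": 0, "hand": 0.1},
  {"travel": [-0.11, 0.13, 0], "turn": 0, "hand": 0.1},
  {"travel": [-0.09, 0.1, 0], "turn": 0, "hand": 0.1},
  {"travel": [-0.06, 0.07, 0], "turn": 0, "hand": 0.1},
  {"travel": [-0.027, 0.04, 0], "turn": 0, "hand": 0.1},
  {"travel": [0, 0, 0.05], "turn": 0, "hand": 0.1},
  {"travel": [0, 0, 0.05], "turn": 0, "hand": 0.1},
  {"travel": [0, 0, 0], "turn": 0, "hand": 0.1},
  {"travel": [0, 0, 0], "turn": 0, "hand": 0.1},
])

```text
clock: 8.05
tcp_pos: [449.2, -133.9, 189.2]
orientation: [-3.133, 0.225, 0.001]
wrist_force: [0.2, -0.0, -0.6]
width: 18.4
gripper_force: 15.0
```

```bash
python3 - <<'E'
from h import *
plan([457,-217,190],-8.3)
c=grab('wrist','w3');P=pts(c); f=c['frame'].astype(int)
m=((P[...,2]>88)&(P[...,2]<104)&(f.min(2)>140)).astype('uint8')
k,l,st,ce=cv2.connectedComponentsWithStats(m)
for i in range(1,k):
    if st[i,4]>30:print(ce[i].round(),st[i,:4],st[i,4],np.median(P[l==i],0).round(1),ray(c,*ce[i],96).round(1))
m=((P[...,2]>26)&(P[...,2]<34)&(P[...,1]<-150)&(P[...,1]>-300)&(P[...,0]<560)&(P[...,0]>350));print(m.sum(),cv2.minAreaRect(P[m][:,:2].astype('float32')))
E
```

```text
clk 8.05 tcp [ 449.2 -133.9  189.2] yaw -8.22 tilt 0.03 w 18.35992829952401
turn units 0.013775147102333149 travel units after turn [ 0.0658  0.2705 -0.0026]
[352. 118.] [341 108  23  22] 404 [ 503.6 -224.6   94.4] [ 503.7 -224.2   96. ]
[343. 213.] [333 208  21  10] 161 [ 417.6 -211.5   94.1] [ 418.7 -210.8   96. ]
1171 ((458.38623046875, -218.773681640625), (50.666934967041016, 139.77932739257812), 81.44281768798828)
```

View pics/w3.png

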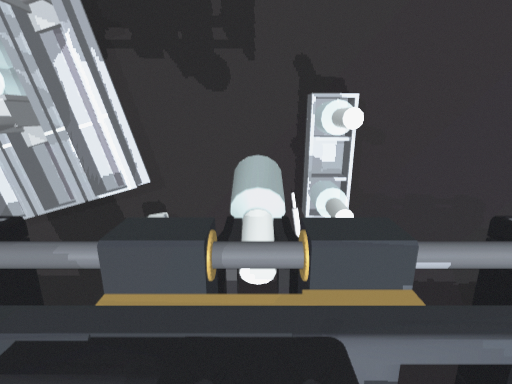

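The wrist view shows the block at about (330,155), with neighbour caps at (352,118) and (343,213) and the free pocket at about (330,158). The held bottle is at (258,190). I'll refine the pocket centre in the block frame and measure where the bottle hangs.

```bash
python3 - <<'E'
from h import *
c=dict(np.load('w3.npz'));P=pts(c)
a=np.radians(-8.4);X=np.array([np.cos(a),np.sin(a)]);Y=np.array([-X[1],X[0]])
q=P[...,:2]-[458,-218]; x=q@X; y=q@Y; z=P[...,2]
m=(z>26)&(z<34)&(abs(x)<90)&(abs(y)<40)
k=m&(abs(y)<14);print('x walls',*zip(*np.histogram(x[k],np.arange(-80,81,2))[::-1]) if 0 else list(zip(np.arange(-80,80,2),np.histogram(x[k],np.arange(-80,81,2))[0])))
k=m&(abs(x)<60);print('y walls',list(zip(np.arange(-30,30,1),np.histogram(y[k],np.arange(-30,31,1))[0])))
print('x ends',x[m].min(),x[m].max())
# bottle body
M=R.from_rotvec(monitor.read_state()['orientation']).as_matrix();t=monitor.read_state()['tcp_pos']
L=(P-t)@M
for lo,hi in((0,8),(10,20),(20,30),(30,40),(40,50),(50,58)):
    k=(L[...,2]>lo)&(L[...,2]<hi)&(abs(L[...,0])<40)&(abs(L[...,1])<30)
    if k.sum()>5:print(lo,hi,k.sum(),L[k].min(0).round(1),L[k].max(0).round(1))
k=(abs(L[...,0])<40)&(abs(L[...,1])<30)&(L[...,2]>0)&(L[...,2]<80);print('lowest',np.percentile(L[k][:,2],[90,99,100]))
E
```

```text
x walls (np.int64(-80), np.int64(0)) (np.int64(-78), np.int64(0)) (np.int64(-76), np.int64(0)) (np.int64(-74), np.int64(0)) (np.int64(-72), np.int64(0)) (np.int64(-70), np.int64(10)) (np.int64(-68), np.int64(10)) (np.int64(-66), np.int64(0)) (np.int64(-64), np.int64(0)) (np.int64(-62), np.int64(0)) (np.int64(-60), np.int64(0)) (np.int64(-58), np.int64(0)) (np.int64(-56), np.int64(0)) (np.int64(-54), np.int64(0)) (np.int64(-52), np.int64(0)) (np.int64(-50), np.int64(0)) (np.int64(-48), np.int64(0)) (np.int64(-46), np.int64(0)) (np.int64(-44), np.int64(0)) (np.int64(-42), np.int64(0)) (np.int64(-40), np.int64(0)) (np.int64(-38), np.int64(0)) (np.int64(-36), np.int64(5)) (np.int64(-34), np.int64(7)) (np.int64(-32), np.int64(7)) (np.int64(-30), np.int64(21)) (np.int64(-28), np.int64(0)) (np.int64(-26), np.int64(1)) (np.int64(-24), np.int64(0)) (np.int64(-22), np.int64(1)) (np.int64(-20), np.int64(0)) (np.int64(-18), np.int64(0)) (np.int64(-16), np.int64(0)) (np.int64(-14), np.int64(0)) (np.int64(-12), np.int64(0)) (np.int64(-10), np.int64(0)) (np.int64(-8), np.int64(0)) (np.int64(-6), np
[... 2579 characters left out ...]
.int64(17), np.int64(6)), (np.int64(18), np.int64(0)), (np.int64(19), np.int64(4)), (np.int64(20), np.int64(77)), (np.int64(21), np.int64(96)), (np.int64(22), np.int64(84)), (np.int64(23), np.int64(106)), (np.int64(24), np.int64(63)), (np.int64(25), np.int64(0)), (np.int64(26), np.int64(0)), (np.int64(27), np.int64(0)), (np.int64(28), np.int64(0)), (np.int64(29), np.int64(0))]
x ends -69.32561117646071 70.3170498494692
0 8 985 [  6.2 -16.8   0. ] [28.4 18.4  8. ]
10 20 639 [  5.3 -17.4  10. ] [33.3 18.  20. ]
20 30 416 [ 20.3 -16.6  20.1] [37.3 17.2 30. ]
30 40 368 [ 23.9 -16.8  30. ] [40.  17.2 40. ]
40 50 134 [ 28.1 -16.8  40. ] [40.  17.2 47.8]
lowest [35.56631628 44.40265952 47.79159898]
```

```bash
python3 - <<'E'
from h import *
c=dict(np.load('w3.npz'));P=pts(c)
s=monitor.read_state();M=R.from_rotvec(s['orientation']).as_matrix();t=s['tcp_pos']
L=(P-t)@M
for z in range(-20,70,5):
    k=(abs(L[...,2]-z)<2.5)&(abs(L[...,0])<70)&(abs(L[...,1])<4)
    if k.sum()>3:print(z,k.sum(),'x',L[k][:,0].min().round(1),L[k][:,0].max().round(1))
b=grab('side','side3');a=grab('scene','scene3')
B=b['frame'][70:230,270:450,::-1];A=a['frame'][90:230,120:260,::-1]
cv2.imwrite('pics/m3.png',np.hstack([cv2.resize(B,(400,400)),cv2.resize(A,(400,400))]))
for n,cc in(('side',b),('scene',a)):
    Q=(pts(cc)-t)@M
    for z in range(0,75,8):
        k=(abs(Q[...,2]-z)<4)&(abs(Q[...,0])<60)&(abs(Q[...,1])<25)
        if k.sum()>3:print(n,z,k.sum(),Q[k][:,:2].min(0).round(1),Q[k][:,:2].max(0).round(1))
a=dict(np.load('scene1.npz'))
print('cut',ray(a,145+130/4,150+35/4,8),ray(a,145+150/4,150+140/4,8))
E
```

```text
-20 102 x 6.0 8.9
-15 105 x 7.4 11.5
-10 96 x 9.1 13.1
-5 82 x 11.5 14.7
0 80 x 13.4 18.1
5 255 x 14.7 28.4
10 71 x 25.2 29.7
15 70 x 28.4 32.0
20 58 x 30.7 34.0
25 54 x 32.6 35.8
30 47 x 34.8 37.6
35 45 x 36.6 39.0
40 42 x 38.6 41.1
45 16 x 40.0 42.0
side 0 35 [-12.9 -20.6] [16.1 18. ]
side 8 20 [ -2.7 -16. ] [22.6  1. ]
side 16 64 [ -7.1 -19.2] [21.3 14.1]
side 24 35 [ -6.5 -18.9] [26.7  4.3]
side 32 38 [ -3.6 -20.1] [31.6  1.6]
side 40 38 [ -1.  -20.6] [35.9  0.7]
side 48 29 [  3.1 -19.2] [28. -3.]
side 56 9 [  6.4 -17.5] [22.4 -5. ]
scene 0 40 [  4.9 -15.5] [28.7 17.3]
scene 8 49 [  7.8 -15.2] [34.2 15.2]
scene 16 40 [ 11.4 -17.2] [36.3 16.1]
scene 24 40 [ 18.1 -16.5] [41.2 16.7]
scene 32 40 [ 18.2 -15.5] [43.7 18. ]
scene 40 27 [ 26.1 -15.3] [41.  15.3]
scene 48 9 [ 20.2 -17. ] [36.6 15.8]
cut [ 291.86022619 -176.61790944    8.        ] [ 420.49585279 -172.32059134    8.        ]
```

View pics/m3.png

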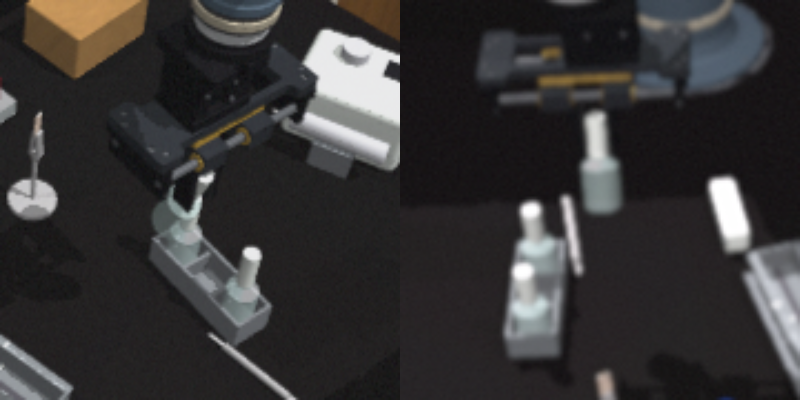

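The scene crop confirms the bottle is held, but it has swung about 22° with the foot towards tool +x. I'll square it against the long side wall of the fixed block, on the -Y side. That means turning the tool so its x points at that wall, then pressing until the bottle is flush.

Call:
step_arm([
  {"travel": [0, 0, -0.05], "turn": -0.5, "hand": 0.1},
  {"travel": [0, 0, -0.05], "turn": -1, "hand": 0.1},
  {"travel": [0, 0, 0], "turn": -1, "hand": 0.1},
  {"travel": [0, 0, 0], "turn": -1, "hand": 0.1},
  {"travel": [0, 0, 0], "turn": -1, "hand": 0.1},
  {"travel": [0, 0, 0], "turn": -1, "hand": 0.1},
  {"travel": [0, 0, 0], "turn": -1, "hand": 0.1},
  {"travel": [0, 0, 0], "turn": -1, "hand": 0.1},
  {"travel": [0, 0, 0], "turn": -1, "hand": 0.1},
  {"travel": [0, 0, 0], "turn": -1, "hand": 0.1},
  {"travel": [0, 0, 0], "turn": -1, "hand": 0.1},
  {"travel": [0, 0, 0], "turn": -1, "hand": 0.1},
  {"travel": [0, 0, 0], "turn": -1, "hand": 0.1},
  {"travel": [0, 0, 0], "turn": -1, "hand": 0.1},
  {"travel": [0, 0, 0], "turn": -1, "hand": 0.1},
  {"travel": [0, 0, 0], "turn": -0.47, "hand": 0.1},
  {"travel": [0, 0, 0], "turn": 0, "hand": 0.1},
  {"travel": [0, 0, 0], "turn": 0, "hand": 0.1},
])

```text
clock: 10.45
tcp_pos: [448.8, -134.5, 219.8]
orientation: [2.38, 2.05, 0.0]
wrist_force: [0.3, -0.1, -0.8]
width: 18.6
gripper_force: 15.0
```

```bash
python3 -c "
from h import *
plan([444.3,-312.6,215],81.6);print(monitor.read_state()['q'].round(2))"
```

```text
clk 10.45 tcp [ 448.8 -134.5  219.8] yaw 81.49 tilt 0.03 w 18.649123331557
turn units -0.018995316779611453 travel units after turn [-0.5895  0.0719  0.0159]
[ 0.51  0.15 -0.34  1.99  0.06  1.   -0.01]
```

Call:
step_arm([
  {"travel": [-0.05, 0.006, 0], "turn": -0.02, "hand": 0.1},
  {"travel": [-0.09, 0.011, 0], "turn": 0, "hand": 0.1},
  {"travel": [-0.1, 0.012, 0], "turn": 0, "hand": 0.1},
  {"travel": [-0.1, 0.012, 0], "turn": 0, "hand": 0.1},
  {"travel": [-0.1, 0.012, 0], "turn": 0, "hand": 0.1},
  {"travel": [-0.09, 0.012, 0], "turn": 0, "hand": 0.1},
  {"travel": [-0.06, 0.007, 0], "turn": 0, "hand": 0.1},
  {"travel": [0, 0, 0.04], "turn": 0, "hand": 0.1},
  {"travel": [0, 0, 0.07], "turn": 0, "hand": 0.1},
  {"travel": [0, 0, 0.08], "turn": 0, "hand": 0.1},
  {"travel": [0, 0, 0.08], "turn": 0, "hand": 0.1},
  {"travel": [0, 0, 0.08], "turn": 0, "hand": 0.1},
  {"travel": [0, 0, 0.07], "turn": 0, "hand": 0.1},
  {"travel": [0, 0, 0.06], "turn": 0, "hand": 0.1},
  {"travel": [0, 0, 0.03], "turn": 0, "hand": 0.1},
  {"travel": [0, 0, 0], "turn": 0, "hand": 0.1},
  {"travel": [0, 0, 0], "turn": 0, "hand": 0.1},
])

```text
clock: 12.58
tcp_pos: [444.8, -312.7, 67.1]
orientation: [2.376, 2.054, 0.001]
wrist_force: [0.2, -0.6, -0.4]
width: 18.6
gripper_force: 15.0
```

```bash
python3 - <<'E'
from h import *
plan(np.array([458.2,-218.6,66])-[.146*41.5,.989*41.5,0],81.6)
E
```

```text
clk 12.575 tcp [ 444.8 -312.7   67.1] yaw 81.67 tilt 0.07 w 18.625300109737427
turn units 0.01170404791803037 travel units after turn [ 0.1784 -0.0018  0.0038]
```

Call:
step_arm([
  {"travel": [0.03, 0, 0], "turn": 0, "hand": 0.1},
  {"travel": [0.03, 0, 0], "turn": 0, "hand": 0.1},
  {"travel": [0.02, 0, 0], "turn": 0, "hand": 0.1},
  {"travel": [0.02, 0, 0], "turn": 0, "hand": 0.1},
  {"travel": [0.015, 0, 0], "turn": 0, "hand": 0.1},
  {"travel": [0.015, 0, 0], "turn": 0, "hand": 0.1},
  {"travel": [0.015, 0, 0], "turn": 0, "hand": 0.1},
  {"travel": [0.015, 0, 0], "turn": 0, "hand": 0.1},
  {"travel": [0.01, 0, 0], "turn": 0, "hand": 0.1},
  {"travel": [0.008, 0, 0], "turn": 0, "hand": 0.1},
  {"travel": [0, 0, 0], "turn": 0, "hand": 0.1},
])

```text
clock: 13.95
tcp_pos: [452.0, -259.6, 66.5]
orientation: [-2.377, -2.054, -0.0]
wrist_force: [-0.7, -2.8, -0.1]
width: 18.6
gripper_force: 15.0
```

```bash
cat > tilt.py <<'E'
from h import *
s=monitor.read_state();M=R.from_rotvec(s['orientation']).as_matrix();t=s['tcp_pos']
print(t.round(1),s['wrist_force'].round(1),s['width'])
import sys
c=grab('wrist',sys.argv[1])
L=(pts(c)-t)@M
D={}
for z in list(range(-25,3,4))+list(range(12,56,4)):
    k=(abs(L[...,2]-z)<2)&(L[...,0]>0)&(L[...,0]<50)&(abs(L[...,1])<4)
    if k.sum()>8:D[z]=np.median(L[k][:,0])
print({z:round(float(v),1) for z,v in D.items()})
for lo,hi in((-30,3),(11,40)):
    q=[(z,v) for z,v in D.items() if lo<z<hi]
    if len(q)>2:
        p=np.polyfit(*zip(*q),1);print('slope',p[0].round(3),'x at grasp',np.polyval(p,-19).round(1))
E
python3 tilt.py w4
```

```text
[ 452.  -259.6   66.5] [-0.7 -2.8 -0.1] 18.593474554835765
{-25: 8.2, -21: 8.4, -17: 8.1, -13: 8.1, -9: 8.2, -5: 7.9, -1: 7.9, 12: 13.3, 16: 16.1, 20: 16.2, 24: 16.1, 28: 16.1, 32: 16.0, 36: 17.6, 40: 18.9, 44: 20.1, 48: 20.1, 52: 20.0}
slope -0.019 x at grasp 8.2
slope 0.112 x at grasp 11.1
```

The bottle is now upright (cap slope -0.02), with its axis 1.3 mm behind the TCP along tool x. I'll back off, raise and turn back.

Call:
step_arm([
  {"travel": [-0.03, 0, 0], "turn": 0, "hand": 0.1},
  {"travel": [-0.05, 0, 0], "turn": 0, "hand": 0.1},
  {"travel": [-0.06, 0, 0], "turn": 0, "hand": 0.1},
  {"travel": [0, 0, -0.05], "turn": 0, "hand": 0.1},
  {"travel": [0, 0, -0.08], "turn": 0, "hand": 0.1},
  {"travel": [0, 0, -0.08], "turn": 0, "hand": 0.1},
  {"travel": [0, 0, -0.08], "turn": 0, "hand": 0.1},
  {"travel": [0, 0, -0.08], "turn": 0, "hand": 0.1},
  {"travel": [0, 0, -0.05], "turn": 0, "hand": 0.1},
  {"travel": [0, 0, 0], "turn": 0, "hand": 0.1},
], squeeze=25)

```text
clock: 15.25
tcp_pos: [446.6, -301.6, 194.0]
orientation: [2.375, 2.052, 0.002]
wrist_force: [0.3, -0.6, -0.3]
width: 18.5
gripper_force: 25.0
```

Call:
step_arm([
  {"travel": [0, 0, 0], "turn": 0.5, "hand": 0.1},
  {"travel": [0, 0, 0], "turn": 1, "hand": 0.1},
  {"travel": [0, 0, 0], "turn": 1, "hand": 0.1},
  {"travel": [0, 0, 0], "turn": 1, "hand": 0.1},
  {"travel": [0, 0, 0], "turn": 1, "hand": 0.1},
  {"travel": [0, 0, 0], "turn": 1, "hand": 0.1},
  {"travel": [0, 0, 0], "turn": 1, "hand": 0.1},
  {"travel": [0, 0, 0], "turn": 1, "hand": 0.1},
  {"travel": [0, 0, 0], "turn": 1, "hand": 0.1},
  {"travel": [0, 0, 0], "turn": 1, "hand": 0.1},
  {"travel": [0, 0, 0], "turn": 1, "hand": 0.1},
  {"travel": [0, 0, 0], "turn": 1, "hand": 0.1},
  {"travel": [0, 0, 0], "turn": 1, "hand": 0.1},
  {"travel": [0, 0, 0], "turn": 1, "hand": 0.1},
  {"travel": [0, 0, 0], "turn": 1, "hand": 0.1},
  {"travel": [0, 0, 0], "turn": 0.5, "hand": 0.1},
  {"travel": [0, 0, 0], "turn": 0, "hand": 0.1},
])

```text
clock: 17.38
tcp_pos: [445.4, -300.9, 191.5]
orientation: [-3.132, 0.227, 0.003]
wrist_force: [0.5, 0.9, -0.8]
width: 18.3
gripper_force: 25.0
```

```bash
python3 tilt.py w5; python3 - <<'E'
from h import *
plan([459.5,-218.8,170],-8.4)
c=dict(np.load('w5.npz'));P=pts(c);f=c['frame'].astype(int)
m=((P[...,2]>88)&(P[...,2]<104)&(f.min(2)>140)).astype('uint8')
k,l,st,ce=cv2.connectedComponentsWithStats(m)
for i in range(1,k):
    if st[i,4]>30:print(ce[i].round(),np.median(P[l==i],0).round(1),ray(c,*ce[i],96).round(1))
m=((P[...,2]>26)&(P[...,2]<34)&(P[...,1]<-150)&(P[...,1]>-300)&(P[...,0]<560)&(P[...,0]>350));print(m.sum(),cv2.minAreaRect(P[m][:,:2].astype('float32')))
E
```

```text
[ 445.4 -300.9  191.5] [ 0.5  0.9 -0.8] 18.27942774564475
{-25: 9.0, -21: 8.9, -17: 9.1, -13: 8.9, -9: 9.1, -5: 8.9, -1: 9.0, 12: 14.8, 16: 17.5, 20: 17.6, 24: 17.5, 28: 17.5, 32: 17.6, 36: 17.5, 40: 17.7, 44: 17.6, 48: 17.7, 52: 17.6}
slope -0.0 x at grasp 9.0
slope 0.073 x at grasp 14.0
clk 17.425 tcp [ 445.5 -301.   191.7] yaw -8.29 tilt 0.1 w 18.452879777462293
turn units 0.018801557411425012 travel units after turn [ 0.0061 -0.278   0.0724]
[164. 141.] [ 503.4 -226.2   94.4] [ 503.6 -226.8   96. ]
1011 ((468.312255859375, -220.48388671875), (50.53547668457031, 120.6128921508789), 81.33601379394531)
```

Call:
step_arm([
  {"travel": [0, -0.047, 0], "turn": 0.02, "hand": 0.1},
  {"travel": [0.0015, -0.07, 0], "turn": 0, "hand": 0.1},
  {"travel": [0.001, -0.07, 0], "turn": 0, "hand": 0.1},
  {"travel": [0.001, -0.06, 0], "turn": 0, "hand": 0.1},
  {"travel": [0, -0.03, 0], "turn": 0, "hand": 0.1},
  {"travel": [0, 0, 0.05], "turn": 0, "hand": 0.1},
  {"travel": [0, 0, 0.08], "turn": 0, "hand": 0.1},
  {"travel": [0, 0, 0.08], "turn": 0, "hand": 0.1},
  {"travel": [0, 0, 0.06], "turn": 0, "hand": 0.1},
  {"travel": [0, 0, 0.03], "turn": 0, "hand": 0.1},
  {"travel": [0, 0, 0], "turn": 0, "hand": 0.1},
  {"travel": [0, 0, 0], "turn": 0, "hand": 0.1},
])

```text
clock: 18.92
tcp_pos: [459.6, -219.8, 103.0]
orientation: [3.133, -0.233, 0.002]
wrist_force: [-0.1, 0.8, -0.7]
width: 18.3
gripper_force: 25.0
```

```bash
python3 tilt.py w6; python3 - <<'E'
from h import *
plan([458.7,-218.9,64],-8.4)
E
```

```text
[ 459.6 -219.8  103. ] [-0.1  0.8 -0.7] 18.332319451377053
{-25: 9.0, -21: 9.1, -17: 9.1, -13: 9.0, -9: 9.0, -5: 8.9, -1: 8.9, 12: 14.9, 16: 17.4, 20: 17.6, 24: 17.6, 28: 17.6, 32: 17.6, 36: 17.8, 40: 17.6, 44: 17.5, 48: 17.6, 52: 17.6}
slope -0.006 x at grasp 9.0
slope 0.082 x at grasp 13.7
clk 18.975 tcp [ 459.8 -219.8  103.2] yaw -8.48 tilt 0.09 w 18.301677288115094
turn units -0.013436459824279545 travel units after turn [-0.0039 -0.0023  0.1307]
```

View pics/w6.png

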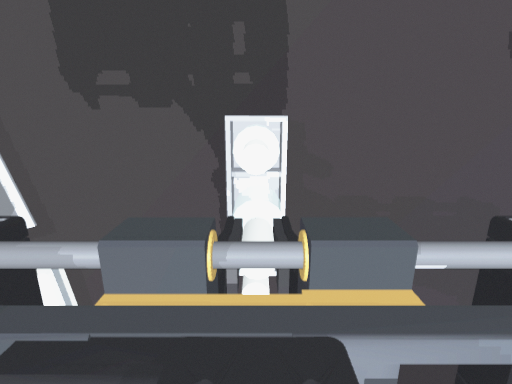

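The bottle lines up with the pocket column (both at about column 257). I'll make the small correction and descend gently.

Call:
step_arm([
  {"travel": [-0.004, -0.002, 0.03], "turn": 0, "hand": 0.1},
  {"travel": [0, 0, 0.03], "turn": 0, "hand": 0.1},
  {"travel": [0, 0, 0.025], "turn": 0, "hand": 0.1},
  {"travel": [0, 0, 0.02], "turn": 0, "hand": 0.1},
  {"travel": [0, 0, 0.015], "turn": 0, "hand": 0.1},
  {"travel": [0, 0, 0.01], "turn": 0, "hand": 0.1},
  {"travel": [0, 0, 0], "turn": 0, "hand": 0.1},
])

```text
clock: 19.85
tcp_pos: [458.1, -218.6, 63.4]
orientation: [-3.133, 0.232, 0.0]
wrist_force: [-0.1, -0.8, -1.0]
width: 18.3
gripper_force: 25.0
```

Call:
step_arm([
  {"travel": [0, 0, 0.006], "turn": 0, "hand": 0.1},
  {"travel": [0, 0, 0.003], "turn": 0, "hand": 0.1},
  {"travel": [0, 0, 0], "turn": 0, "hand": 0.1},
])

```text
clock: 20.23
tcp_pos: [458.1, -218.6, 60.9]
orientation: [3.133, -0.232, 0.0]
wrist_force: [0.1, 0.2, -0.6]
width: 18.1
gripper_force: 25.0
```

Call:
step_arm([
  {"travel": [0, 0, 0.003], "turn": 0, "hand": 0.1},
  {"travel": [0, 0, 0.002], "turn": 0, "hand": 0.1},
  {"travel": [0, 0, 0], "turn": 0, "hand": 0.1},
])

```text
clock: 20.6
tcp_pos: [458.4, -218.7, 59.9]
orientation: [3.133, -0.232, 0.001]
wrist_force: [-1.2, -1.3, 5.3]
width: 18.2
gripper_force: 25.0
```

Call:
step_arm([
  {"travel": [0, 0, 0], "turn": 0, "hand": 0.3},
  {"travel": [0, 0, 0], "turn": 0, "hand": 0.45},
  {"travel": [0, 0, 0], "turn": 0, "hand": 0.52},
  {"travel": [0, 0, 0], "turn": 0, "hand": 0.52},
  {"travel": [0, 0, -0.04], "turn": 0, "hand": 0.52},
  {"travel": [0, 0, -0.08], "turn": 0, "hand": 0.52},
  {"travel": [0, 0, -0.1], "turn": 0, "hand": 0.52},
  {"travel": [0, 0, -0.1], "turn": 0, "hand": 0.52},
  {"travel": [0, 0, -0.1], "turn": 0, "hand": 0.52},
  {"travel": [0, 0, -0.05], "turn": 0, "hand": 0.52},
  {"travel": [0, 0, 0], "turn": 0, "hand": 0.52},
], squeeze=25)

```text
clock: 21.98
tcp_pos: [458.6, -218.8, 201.4]
orientation: [3.132, -0.232, 0.004]
wrist_force: [0.2, 0.5, -0.3]
width: 45.0
gripper_force: 0.0
```

```bash
python3 - <<'E'
from h import *
# pusher at lip: face at lane coordinate; tab centre 25 behind. lane yaw 7.5
plan([640,58,200],7.5)
c=grab('wrist','w7');b=grab('side','side7')
for n,cc in(('w',c),('side',b)):
    P=pts(cc);f=cc['frame'].astype(int)
    m=((P[...,2]>86)&(P[...,2]<104)&(f.min(2)>130)&(P[...,1]<-150)&(P[...,0]<560)).astype('uint8')
    k,l,st,ce=cv2.connectedComponentsWithStats(m)
    for i in range(1,k):
        if st[i,4]>15:print(n,ce[i].round(),st[i,4],np.median(P[l==i],0).round(1),P[l==i][:,2].max().round(1))
P=pts(b); m=(P[...,2]>88)&(P[...,2]<97)&(P[...,1]<100)&(P[...,1]>20)&(P[...,0]>580)&(P[...,0]<720)
print('tab top',m.sum(),np.median(P[m],0),P[m].min(0),P[m].max(0))
B=np.hstack([cv2.resize(b['frame'][130:230,310:410,::-1],(380,380)),cv2.resize(b['frame'][140:270,165:295,::-1],(380,380))]);cv2.imwrite('pics/m7.png',B)
E
```

```text
clk 21.975 tcp [ 458.6 -218.8  201.4] yaw -8.48 tilt 0.14 w 44.97576850888905
turn units -2.662541907904624 travel units after turn [ 0.7199 -0.836   0.0046]
w [257. 142.] 326 [ 503.7 -225.8   94.4] 96.6
w [257. 189.] 310 [ 459.4 -219.4   94.3] 96.3
w [257. 233.] 279 [ 414.6 -212.2   94.2] 96.2
side [433.  90.] 24 [ 514.1 -572.3   87.2] 89.0
side [357. 149.] 44 [ 499.8 -221.4   92.7] 95.7
side [370. 160.] 47 [ 454.3 -214.4   93.2] 97.3
side [383. 172.] 48 [ 409.4 -207.9   92.8] 99.9
tab top 49 [655.8354611   63.35909966  91.73051368] [650.78478219  47.37687246  88.01251828] [664.80147094  78.84063718  95.16061664]
```

View pics/m7.png

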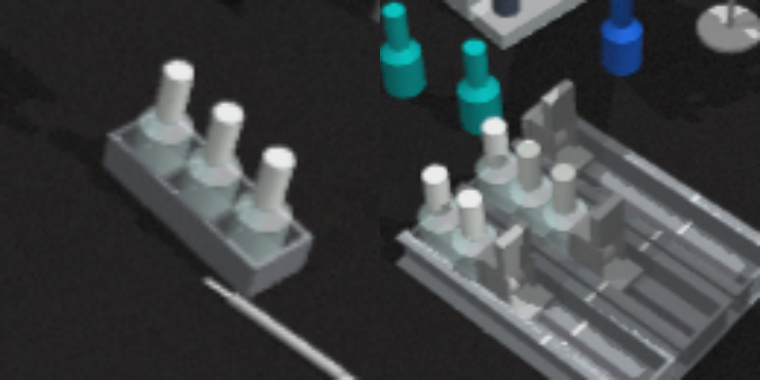

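The bottle stands in the middle pocket, 0.5 mm from the midpoint of its neighbours. The freed pusher is at the lip, tab near (658,62). Next I turn to close along the lane and hover with both the tab and the fill line in view.

Call:
step_arm([
  {"travel": [0, 0, 0], "turn": -0.67, "hand": 0.52},
  {"travel": [0, 0, 0], "turn": -1, "hand": 0.52},
  {"travel": [0, 0, 0], "turn": -1, "hand": 0.52},
  {"travel": [0, 0, 0], "turn": -1, "hand": 0.52},
  {"travel": [0, 0, 0], "turn": -1, "hand": 0.52},
  {"travel": [0, 0, 0], "turn": -1, "hand": 0.52},
  {"travel": [0, 0, 0], "turn": -1, "hand": 0.52},
  {"travel": [0, 0, 0], "turn": -1, "hand": 0.52},
  {"travel": [0, 0, 0], "turn": -1, "hand": 0.52},
  {"travel": [0, 0, 0], "turn": -1, "hand": 0.52},
  {"travel": [0, 0, 0], "turn": -1, "hand": 0.52},
  {"travel": [0, 0, 0], "turn": -1, "hand": 0.52},
  {"travel": [0, 0, 0], "turn": -1, "hand": 0.52},
  {"travel": [0, 0, 0], "turn": -1, "hand": 0.52},
  {"travel": [0, 0, 0], "turn": -1, "hand": 0.52},
  {"travel": [0, 0, 0], "turn": -1, "hand": 0.52},
  {"travel": [0, 0, 0], "turn": -1, "hand": 0.52},
  {"travel": [0, 0, 0], "turn": -1, "hand": 0.52},
  {"travel": [0, 0, 0], "turn": 0, "hand": 0.52},
])

```text
clock: 24.45
tcp_pos: [457.4, -218.4, 199.0]
orientation: [-2.07, -2.36, 0.001]
wrist_force: [-0.0, -0.2, -0.1]
width: 45.1
gripper_force: 0.0
```

```bash
python3 -c "
from h import *
plan([620,10,200],97.5);print(monitor.read_state()['q'].round(2))"
```

```text
clk 24.45 tcp [ 457.4 -218.4  199. ] yaw 97.48 tilt 0.15 w 45.09310347489394
turn units -0.003342012893812788 travel units after turn [ 0.6839  0.6369 -0.0033]
[ 0.59  0.24 -0.26  1.94  0.07  0.98  0.42]
```

Call:
step_arm([
  {"travel": [0.05, 0.047, 0], "turn": 0, "hand": 0.52},
  {"travel": [0.1, 0.093, 0], "turn": 0, "hand": 0.52},
  {"travel": [0.12, 0.112, 0], "turn": 0, "hand": 0.52},
  {"travel": [0.12, 0.112, 0], "turn": 0, "hand": 0.52},
  {"travel": [0.12, 0.112, 0], "turn": 0, "hand": 0.52},
  {"travel": [0.1, 0.093, 0], "turn": 0, "hand": 0.52},
  {"travel": [0.07, 0.065, 0], "turn": 0, "hand": 0.52},
  {"travel": [0, 0, 0], "turn": 0, "hand": 0.52},
  {"travel": [0, 0, 0], "turn": 0, "hand": 0.52},
])

```text
clock: 25.58
tcp_pos: [619.1, 7.5, 199.5]
orientation: [-2.072, -2.361, 0.003]
wrist_force: [0.2, -0.6, -0.4]
width: 45.4
gripper_force: 0.0
```

```bash
python3 - <<'E'
from h import *
s=monitor.read_state();print(s['clock'],s['tcp_pos'])
c=grab('wrist','w8');P=pts(c);f=c['frame'].astype(int)
O=np.array([569.5,49.3]);a=np.radians(7.5);X=np.array([np.cos(a),np.sin(a)]);Y=np.array([-X[1],X[0]])
q=P[...,:2]-O;t=q@X;n=q@Y;z=P[...,2]
def r(k):return k.sum(),(np.percentile(t[k],[2,50,98]).round(1),np.percentile(n[k],[2,50,98]).round(1),np.median(z[k]).round(1)) if k.sum()>5 else None
print('tab top',r((z>89)&(z<98)&(abs(n)<20)&(t>70)&(t<115)))
print('ledge',r((z>55)&(z<64)&(abs(n)<20)&(t>60)&(t<125)))
k=(z>25)&(z<37)&(abs(n)<34)&(abs(t+33)<30)&(f.min(2)>215)
print('line',r(k))
k=(z>29)&(z<38)&(abs(n)<34)&(abs(t)<130);print('walls',r(k),t[k].min(),t[k].max())
k=(z>22)&(z<31)&(abs(n)<15)&(t>95)&(t<130);print('lip',r(k))
cv2.imwrite('pics/w8.png',c['frame'][:,:,::-1])
E
```

```text
25.575 [619.13175093   7.54998034 199.47284004]
tab top (np.int64(354), (array([86.2, 90.9, 96. ]), array([-14.9,  -0.3,  13.2]), np.float64(92.3)))
ledge (np.int64(468), (array([ 86.3, 109.3, 116.1]), array([-17.4,  -1. ,  15.1]), np.float64(58.6)))
line (np.int64(197), (array([-61.5, -35. ,  -5.2]), array([-28.7, -23. ,  27.5]), np.float64(32.7)))
walls (np.int64(4541), (array([-113.9,   -2.5,  114.9]), array([-31.1,  19.9,  33.8]), np.float64(32.6))) -116.31804694808062 120.32168825101597
lip (np.int64(1), None)
```

View pics/w8.png

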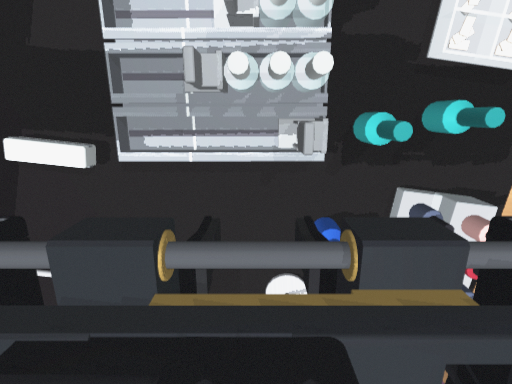

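The tab is at pixel (312,135), i.e. t=91, n=-0.5 in lane coordinates, and the paddle face is at t=116. The fill line, at column 193, is at t≈-34, which matches the expected 150 mm pull.

```bash
python3 - <<'E'
from h import *
plan([659.8,60.7,65],97.5)
c=dict(np.load('w8.npz'));g=c['frame'].astype(int).sum(2)
for v in(158,152,104,98):print(v,list(zip(range(186,201),g[v,186:201])))
a=np.radians(7.5);X=np.array([np.cos(a),np.sin(a)])
for v in(157,104):print((ray(c,193.5,v,34)[:2]-[569.5,49.3])@X)
E
```

```text
clk 25.625 tcp [619.1   7.1 199.7] yaw 97.42 tilt 0.1 w 45.19962858814307
turn units -0.013765925148154187 travel units after turn [0.1596 0.1577 0.4491]
158 [(186, np.int64(653)), (187, np.int64(657)), (188, np.int64(670)), (189, np.int64(734)), (190, np.int64(741)), (191, np.int64(741)), (192, np.int64(698)), (193, np.int64(654)), (194, np.int64(654)), (195, np.int64(653)), (196, np.int64(654)), (197, np.int64(653)), (198, np.int64(654)), (199, np.int64(653)), (200, np.int64(653))]
152 [(186, np.int64(508)), (187, np.int64(510)), (188, np.int64(535)), (189, np.int64(674)), (190, np.int64(702)), (191, np.int64(688)), (192, np.int64(513)), (193, np.int64(547)), (194, np.int64(551)), (195, np.int64(551)), (196, np.int64(551)), (197, np.int64(549)), (198, np.int64(549)), (199, np.int64(551)), (200, np.int64(551))]
104 [(186, np.int64(409)), (187, np.int64(410)), (188, np.int64(406)), (189, np.int64(410)), (190, np.int64(413)), (191, np.int64(413)), (192, np.int64(413)), (193, np.int64(416)), (194, np.int64(411)), (195, np.int64(411)), (196, np.int64(409)), (197, np.int64(412)), (198, np.int64(412)), (199, np.int64(412)), (200, np.int64(410))]
98 [(186, np.int64(705)), (187, np.int64(695)), (188, np.int64(566)), (189, np.int64(416)), (190, np.int64(417)), (191, np.int64(417)), (192, np.int64(418)), (193, np.int64(415)), (194, np.int64(420)), (195, np.int64(419)), (196, np.int64(419)), (197, np.int64(420)), (198, np.int64(420)), (199, np.int64(416)), (200, np.int64(419))]
-28.771904334643516
-25.396523869753796
```

Call:
step_arm([
  {"travel": [0.05, 0.05, 0], "turn": -0.01, "hand": 0.52},
  {"travel": [0.06, 0.06, 0], "turn": 0, "hand": 0.52},
  {"travel": [0.05, 0.048, 0], "turn": 0, "hand": 0.52},
  {"travel": [0, 0, 0.05], "turn": 0, "hand": 0.52},
  {"travel": [0, 0, 0.08], "turn": 0, "hand": 0.52},
  {"travel": [0, 0, 0.09], "turn": 0, "hand": 0.52},
  {"travel": [0, 0, 0.08], "turn": 0, "hand": 0.52},
  {"travel": [0, 0, 0.07], "turn": 0, "hand": 0.52},
  {"travel": [0, 0, 0.05], "turn": 0, "hand": 0.52},
  {"travel": [0, 0, 0.028], "turn": 0, "hand": 0.52},
  {"travel": [0, 0, 0], "turn": 0, "hand": 0.52},
])

```text
clock: 27.0
tcp_pos: [660.4, 62.4, 65.6]
orientation: [-2.069, -2.364, 0.001]
wrist_force: [-0.8, -0.2, 0.3]
width: 45.2
gripper_force: 0.0
```

Call:
step_arm([
  {"travel": [0, 0, 0], "turn": 0, "hand": 0.3},
  {"travel": [0, 0, 0], "turn": 0, "hand": 0.02},
  {"travel": [0, 0, 0], "turn": 0, "hand": 0.02},
  {"travel": [0, 0, 0], "turn": 0, "hand": 0.02},
  {"travel": [0, 0, 0], "turn": 0, "hand": 0.02},
], squeeze=30)

```text
clock: 27.62
tcp_pos: [659.4, 62.3, 66.1]
orientation: [-2.068, -2.363, 0.003]
wrist_force: [-4.5, -0.6, 3.3]
width: 9.7
gripper_force: 30.0
```

```bash
python3 - <<'E'
from h import *
a=np.radians(7.5);X=np.array([np.cos(a),np.sin(a),0])
s=monitor.read_state();np.save('grip.npy',s['tcp_pos']);print((s['tcp_pos'][:2]-[569.5,49.3])@X[:2]);plan(s['tcp_pos']-150*X,97.5)
E
```

```text
90.82497537852507
clk 27.625 tcp [659.4  62.3  66.1] yaw 97.6 tilt 0.14 w 9.725178570468358
turn units 0.017198149789048028 travel units after turn [ 0.  -0.5  0. ]
```

Call:
step_arm([
  {"travel": [0, -0.02, 0], "turn": 0.017, "hand": 0.02},
  {"travel": [0, -0.04, 0], "turn": 0, "hand": 0.02},
  {"travel": [0, -0.05, 0], "turn": 0, "hand": 0.02},
  {"travel": [0, -0.05, 0], "turn": 0, "hand": 0.02},
  {"travel": [0, -0.05, 0], "turn": 0, "hand": 0.02},
  {"travel": [0, -0.05, 0], "turn": 0, "hand": 0.02},
  {"travel": [0, -0.05, 0], "turn": 0, "hand": 0.02},
  {"travel": [0, -0.05, 0], "turn": 0, "hand": 0.02},
  {"travel": [0, -0.05, 0], "turn": 0, "hand": 0.02},
  {"travel": [0, -0.04, 0], "turn": 0, "hand": 0.02},
  {"travel": [0, -0.03, 0], "turn": 0, "hand": 0.02},
  {"travel": [0, -0.02, 0], "turn": 0, "hand": 0.02},
  {"travel": [0, 0, 0], "turn": 0, "hand": 0.02},
  {"travel": [0, 0, 0], "turn": 0, "hand": 0.02},
])

```text
clock: 29.38
tcp_pos: [513.0, 42.9, 66.0]
orientation: [2.07, 2.361, 0.003]
wrist_force: [4.8, 0.4, -5.9]
width: 10.3
gripper_force: 30.0
```

```bash
python3 - <<'E'
from h import *
a=np.radians(7.5);X=np.array([np.cos(a),np.sin(a)])
s=monitor.read_state();d=(s['tcp_pos']-np.load('grip.npy'));print('pulled',d[:2]@X,d,s['wrist_force'].round(1),s['gripper_force'],s['width'])
c=grab('wrist','w9');b=grab('side','s9')
for n,cc in(('w',c),('s',b)):
    P=pts(cc);q=P[...,:2]-[569.5,49.3];t=q@X;m=q@np.array([-X[1],X[0]]);z=P[...,2]
    k=(z>54)&(z<64)&(abs(m)<18)&(t>-60)&(t<0);print(n,'ledge',k.sum(),np.percentile(t[k],[2,50,98]).round(1) if k.any() else '')
cv2.imwrite('pics/m9.png',np.hstack([cv2.resize(b['frame'][130:290,160:320,::-1],(400,400)),cv2.resize(c['frame'][60:260,150:350,::-1],(400,400))]))
E
```

```text
pulled -147.70987095058695 [-1.46432205e+02 -1.93862498e+01 -6.88867935e-02] [ 4.8  0.4 -5.9] 29.998887204565108 10.305121180800443
w ledge 533 [-58.4 -40.5 -31.9]
s ledge 41 [-59.5 -43.2 -34.1]
```

View pics/m9.png

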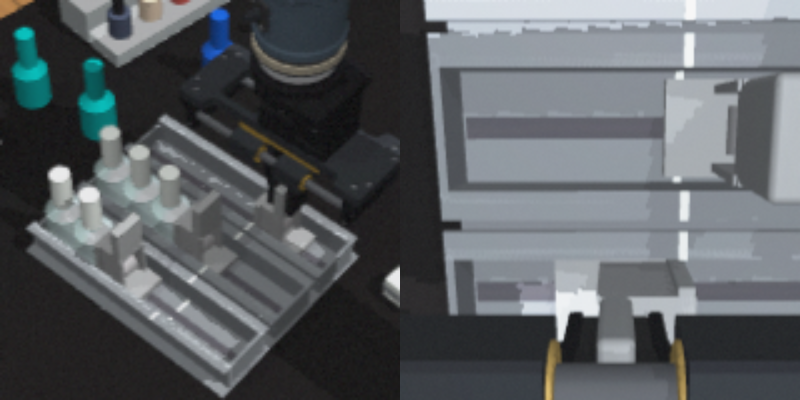

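```bash
python3 - <<'E'
from h import *
a=np.radians(7.5);X=np.array([np.cos(a),np.sin(a)]);c=dict(np.load('w9.npz'))
P=pts(c);q=P[...,:2]-[569.5,49.3];t=q@X;m=q@np.array([-X[1],X[0]]);z=P[...,2]
for lo,hi in((20,45),(84,110)):
    k=(z>29)&(z<38)&(m>lo)&(m<hi)&(abs(t+33)<15)&(c['frame'].min(2)>235)
    if k.sum():print(lo,k.sum(),np.median(t[k]),np.median(m[k]),np.median(z[k]))
for m0 in(-10,-5,0,5,10):
    k=(z>56)&(z<63)&(abs(m-m0)<2.5)&(t>-60)&(t<0);print(m0,k.sum(),t[k].max() if k.any() else '',np.percentile(t[k],95) if k.any() else '')
print(monitor.read_state()['tcp_pos'])
E
```

```text
20 1 -32.14245514089583 20.332459828994676 32.86314411265988
84 266 -33.0263651968621 103.78272835243229 32.844587444145404
-10 0  
-5 0  
0 17 -38.27459272151211 -38.2821819870682
5 35 -37.88836249326799 -38.396377203581615
10 218 -31.62996372735289 -32.49460291215925
[512.97210154  42.9163085   66.04037245]
```

The face is about 1–2 mm short of the line, so I'll pull slightly more.

Call:
step_arm([
  {"travel": [0, -0.006, 0], "turn": 0, "hand": 0.02},
  {"travel": [0, 0, 0], "turn": 0, "hand": 0.02},
  {"travel": [0, 0, 0], "turn": 0, "hand": 0.02},
  {"travel": [0, 0, 0], "turn": 0, "hand": 0.02},
])

```text
clock: 29.98
tcp_pos: [511.2, 42.6, 66.1]
orientation: [2.07, 2.361, 0.003]
wrist_force: [5.9, 0.4, -5.5]
width: 9.9
gripper_force: 30.0
```

```bash
python3 - <<'E'
from h import *
a=np.radians(7.5);X=np.array([np.cos(a),np.sin(a)])
s=monitor.read_state();d=s['tcp_pos']-np.load('grip.npy');p=d[:2]@X
print('pulled',p,s['gripper_force'],s['width'],s['clock'],abs(s['joint_vel']).max())
if -153<p<-147 and s['gripper_force']>10: print(bot.finish_job())
E
```

```text
pulled -149.53586779161523 29.99879369046539 9.872686450661437 29.975 0.0022420377232059327
the job is handed in; nothing more can be done
None
```

I handed the job in at 30 s: the bottle stands released in the free pocket, and the gripper is holding that lane's pusher about 149.5 mm back from the lip, within about 1 mm of the fill line by my measurement (no verdict was returned).

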